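Gauge the shank of a coating bar in the bench caliper

TASK

Draw the coating bar out of its storage tube and lay it in the two vee rests of the caliper stand, its plain shank end across the open caliper with the jaws about the middle of the plain shank, and let go of it. Then slide the caliper's moving jaw shut until it bears on the shank with light measuring pressure, a few newtons, without forcing it, and leave it closed on the bar. Set the bar down gently rather than dropping it, and leave the other things on the light table where they are.

Things in the scene. Friction and masses are not known exactly. Their poses are not given: they have to be found in the camera images.
- bar: wire-wound coating bar: straight steel rod, 14 mm diameter, 260 mm long, 0.25 to 0.4 kg. Origin on its axis at mid-length (centre of mass); its x runs along it from the plain shank end (-130 mm) to the green-tipped tail end (+130 mm). The first 40 mm from the shank end are plain steel, the rest is wound. It starts in the rack's top tube with 35 to 50 mm of its shank end sticking out.
- shank_end (a point): centre of the bar's plain end face, on the bar's axis; it leads as the bar is drawn out
- tail_end (a point): centre of the bar's green-tipped end face, on the bar's axis, at the start deep inside the tube
- rack: fixed white rack, 120 mm wide at its feet, 180 mm high, with three grey tubes one above the other, 225 mm long, 30 mm outside. The top one is open and holds the bar; the two below have coloured caps. Origin at bench level below the mouth of the top tube; its x runs level into the tubes along their axes, so the bar is drawn out towards -x; z up.
- tube_mouth (a point): centre of the mouth of the top tube, 150 mm above the bench; bore 20 mm, so the bar lies 3 mm below the tube's axis, with room to slide freely. The tube's far end is at x = +225 mm from here.
- stand: fixed grey-green L-shaped metal foot, 20 mm thick, with two vee rests and, on two blue posts, a caliper held with beam level and jaws up. Origin at bench level below the measuring face of the fixed jaw, mid-thickness of that jaw. z up; the bar must lie along its x, pointing as its x points (shank end at -x); the beam runs along -y. Foot: x -35 to +215, y -46 to +49 mm; beam arm: x +-35, y to -213 mm.
- rest_near (a point): where the bar's axis lies in the first rest: x = 60, y = -7, z = 100 mm of the stand. The rest is an aluminium vee block 14 mm thick in x and 50 mm wide in y, with a 90 degree notch open upwards (lips 34 mm apart, 107 mm high): a bar laid in it settles to the middle, where its side all but touches the face of the fixed jaw.
- rest_far (a point): the same for the second, equal rest: x = 180, y = -7, z = 100 mm of the stand. Between the rests there is free space above the foot. A bar with its jaws at mid-shank has its shank end at x = -20, middle at +110, tail end at +240 mm of the stand.
- gauge_point (a point): where the bar's axis must cross the caliper, 20 mm from the shank end: between the jaws, at x = 0, y = -7 mm, z = 100 mm of the stand. The jaws leave no room here for fingers on the shank, so a bar drawn out by its shank has to be let go, for instance while it still rests in the tube, and taken again near its middle.
- fixed_jaw (a point): middle of the fixed jaw's measuring face: x = 0, y = 0, z = 100 mm of the stand. The caliper's beam, 236 by 16 by 4 mm, has its middle 70 mm high and runs from y = +32 to -204 mm of the stand; the fixed jaw is 5 mm thick in x, faces -y, its tip 118 mm high, its root reaching back to y = +24 mm; blue clamp posts, up to 83 mm high, at y = +26 and -190 mm.
- slider: the caliper's sliding part: moving jaw (steel, 5 mm thick in x, flat measuring face looking to +y of the stand, tip 118 mm high) and the black housing that carries it. Axes as the stand's; origin at bench level below the moving jaw's measuring face.
- reading (a joint): the caliper's reading in m: the gap between the two jaws, 0 = shut, grows as the moving jaw slides away along the stand's -y. Stays where it is left: about 1 N moves it. On a 14 mm bar properly gripped it reads 0.014. Starts at 0.045 to 0.065.
- slider_grip (a point): where to pinch the slider, a black housing 16 mm thick (stand's x), 70 mm long (y), 52 to 88 mm high, thumb roller to 93 mm at its back end. The point: mid-thickness, 82 mm high, 40 mm behind the moving jaw's face (towards -y). Fingers may go 25 mm below it on both sides; pinch it across its thickness from above and slide it along +y, or push its back end, 36 mm behind this point.
- screen: bystander: framed printing screen lying flat, brown frame 300 by 200 mm, 18 mm high, yellow mesh. Leave alone.
- microscope: bystander: upright hand microscope on a clear foot of 52 mm, 114 mm high, black eyepiece on top. Leave alone.
- pin_case: bystander: flat black case of gauge pins, 120 by 80 mm, 26 mm high. Leave alone.

How it is judged:
By the outcome, as a careful person would: the job done as asked, in the order asked, and still so for the second after the job is handed in, with the robot touching nothing.
It also fails if it takes over 61 s, if anything falls off the work surface, if the arm or the gripper's body presses on something with over 40 N, if the wrist force passes 120 N, or if a joint passes its speed limit or range.

ROBOT

A 7-joint arm with a two-finger parallel gripper is mounted at the origin on the work surface. World frame = base frame: x ahead of the robot, y to its left, z up, the work surface at z = 0. Lengths are in m, angles in rad, forces in N, time in s.
With the tool pointing down it reaches from about 0.425 to 0.875 m from the base axis. Payload 4.7 kg.
Tool frame: the origin (TCP) lies midway between the tips of the shut fingers; the grasp point (between the pads) lies 19 mm behind it (ctrl.pinch_z is the distance from the TCP to the grasp point, in m); z points along the fingers, y is the line along which they close (so a half turn about z gives the same grasp; the last joint's range is limited). The gripper opens to 87 mm and grips with 3 to 60 N. Pads are 19 mm wide; open, the fingers measure 117 mm over their backs; the gripper's body (75 mm by 190 mm) begins 51 mm behind the grasp point.
Start: joints at [-1.328, 0.321, -0.07, 1.45, 0.023, 1.371, -0.057], TCP at [0.147, 0.633, 0.223] pointing down, gripper open.
Joint ranges: [-2.86, 2.86], [-0.3, 2.09], [-1.38, 1.24], [0.06, 2.45], [-1.56, 4.7], [0.09, 2.05], [-2.69, 2.69]. Speed limits (rad/s): [2.57, 2.57, 3.14, 3.14, 3.14, 3.14, 3.14].

INTERFACE

Orientations are given as [roll, pitch, yaw] about the fixed x, y, z axes, in that order (R = Rz(yaw) Ry(pitch) Rx(roll)).
In Python, from workcell import ctrl gives the robot as it stands.
- The arm moves only by the tool carry_out, never from a script. Its argument "rows" is a list of rows, each a list of 3 entries, a list of its own where there are three numbers: the turn, a rotation vector about the tool's x, y, z in degrees, then the shift along the tool's x, y, z in mm, then the opening, from 0 (shut) to 1 (fully open). A call has 1 to 12 rows; each row is the pose to reach, as a shift and turn from the pose commanded when the call began, along the tool's axes at that moment; what a row does not reach only later rows make up. A row lasts 1/12 s, in which the tool goes at most 41.7 mm and 7.16 degrees, less where a joint would pass 70% of its speed; a pose out of reach is approached as far as the arm can. A call with a gripper value outside its range is refused whole. The fingers move at their own pace and stop on an object; "newtons" is the grip in N (left out, the last holds). Time passes only in rows, so rows that repeat a pose let the fingers close. It gives the time, the measured TCP pose, the force, the opening and the grip force at its end, in the units of the state.
- ctrl.read_state(): the state, without advancing time (a new reading comes with each control period).
- ctrl.camera(name): name is "scene" or "top" or "wrist"; returns a dict with "color" (480x640x3 uint8, red, green, blue), "range_z" (480x640 float32, m along the optical axis (not along the pixel's ray), 0 where there is no reading), "intrinsics" (3x3 intrinsics, pixels), "T" (4x4, takes a point from camera to world coordinates). Camera axes: x right, y up, looking along -z (the intrinsics and any distortion apply to the point x, -y, -z); pixel columns grow to the right and rows downward; lengths in m; the calibration is good to about 2 mm. A picture is of the moment at which its call begins.
- ctrl.hand_in(): hands the job in; it is judged then, once.
The state is a dict: "clock": time; "joints": joint angles; "joint_vel": joint speeds; "tau": joint torques, N m; "position": TCP position; "tool_rot": TCP orientation; "ft_force": force on the tool from outside, world axes, zero at the start; "moment": the same for the moment, N m; "opening": finger opening in m; "grasp_force": force on a finger pad.
Only numpy, scipy, OpenCV 4.12 (cv2) and the standard library are available. Lean on these libraries where they do the work, as an engineer would, in place of code of your own. Each camera call takes 0.05 s, during which the arm holds its last target. There are 200 camera calls.

## Working session

There is one attempt and no reset: what is moved stays moved. The work goes in short steps, Python scripts to look and compute and a tool call to move; the robot and the scene stay as the last step left them, time stands still between calls to the robot, and variables do not carry over. Pictures are saved under pics/ and viewed, at most 10 in all, crops included, and the job is handed in when it is done.

Besides the shell and the picture viewer there is one more tool, called after "Call:" by a JSON object that holds its "method" and its "body", one argument or row to a line. carry_out: Moves the arm, as the interface text tells. Its arguments: {"type":"object","properties":{"rows":{"type":"array"},"newtons":{"type":"number"}},"required":["rows"]}

```bash
mkdir -p pics; ls
python3 - <<'E'
from workcell import ctrl
import cv2,numpy as np
print(ctrl.read_state(), ctrl.pinch_z)
for n in("scene","top"):
    c=ctrl.camera(n); np.savez(f"pics/{n}0.npz",**c); cv2.imwrite(f"pics/{n}0.png",c["color"][...,::-1]); print(n,c["intrinsics"],c["T"],c.keys())
E
```

```text
pics
{'clock': 0.0, 'joints': array([-1.32786251,  0.32181605, -0.07010851,  1.45168922,  0.02259853,
        1.37081664, -0.05689883]), 'joint_vel': array([ 0.00273165, -0.00026234, -0.00040903, -0.00123146, -0.00019017,
       -0.00060027,  0.00045935]), 'tau': array([-2.27794767e-04, -4.91287029e+01, -4.04037461e-01, -3.12520051e+01,
       -6.40092837e-02,  4.39272425e-02,  1.96830647e-04]), 'position': array([0.14735261, 0.63249337, 0.22145909]), 'tool_rot': array([-3.13965301e+00,  9.15086343e-05,  2.91281325e+00]), 'ft_force': array([-0.46985988,  0.05906925,  0.3171141 ]), 'moment': array([-0.05146428,  0.05910977, -0.0414936 ]), 'grasp_force': 0.0, 'opening': 0.08710874665046087} 0.0187
scene [[574.57842488   0.         319.98208622]
 [  0.         574.57842488 244.70565326]
 [  0.           0.           1.        ]] [[ 0.523594   -0.6539791   0.5460409   1.21895131]
 [ 0.85183196  0.41330125 -0.32181422 -0.37784933]
 [-0.01521962  0.63363509  0.77348235  1.03977078]
 [ 0.          0.          0.          1.        ]] dict_keys(['color', 'range_z', 'intrinsics', 'T'])
top [[478.18447944   0.         315.92194964]
 [  0.         478.18447944 241.9823571 ]
 [  0.           0.           1.        ]] [[ 1.68059460e-03  9.95597351e-01 -9.37181385e-02  4.90897332e-01]
 [-9.99793675e-01 -2.24296969e-04 -2.03115144e-02 -1.48048824e-02]
 [-2.02431107e-02  9.37329375e-02  9.95391558e-01  1.08282444e+00]
 [ 0.00000000e+00  0.00000000e+00  0.00000000e+00  1.00000000e+00]] dict_keys(['color', 'range_z', 'intrinsics', 'T'])
```

View pics/scene0.png

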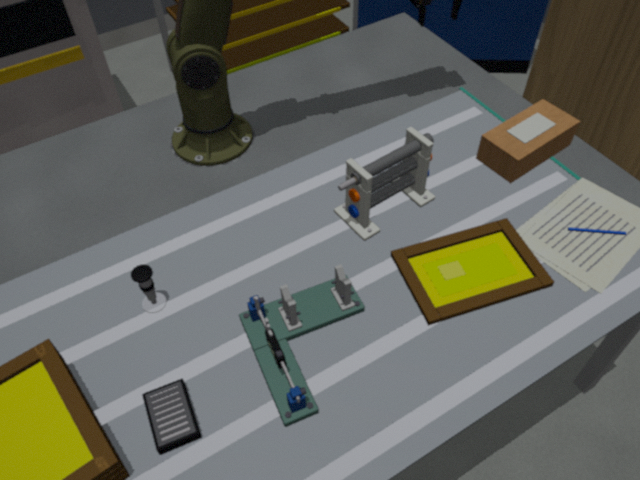

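View pics/top0.png

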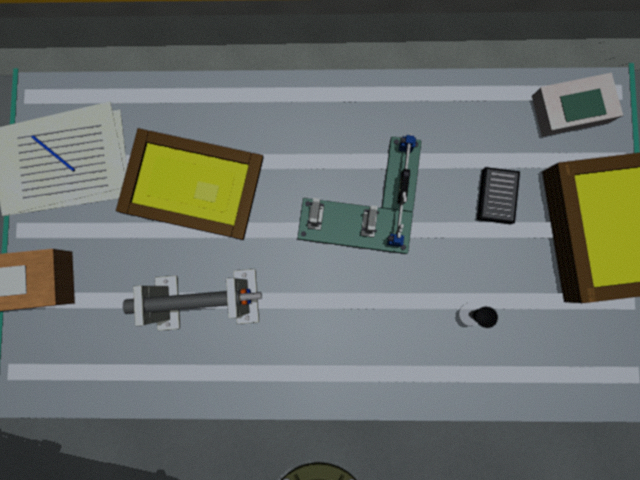

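Scene view: rack with bar shank at about (345,185), rests at (289,305) and (343,285), caliper slider at about (275,345). Top view: shank at (240–262,296), rests at (316,213) and (370,220), slider at (405,185), fixed jaw end near (397,238). The bar's tube axis and the stand's x both run roughly along world +y.

```bash
cat > h.py <<'E'
import numpy as np,cv2
from scipy.spatial.transform import Rotation as R
def cloud(c):
    K,T=c["intrinsics"],c["T"]; z=c["range_z"]; v,u=np.mgrid[:480,:640]
    P=np.stack([(u-K[0,2])/K[0,0]*z,-(v-K[1,2])/K[1,1]*z,-z],-1)
    W=P@T[:3,:3].T+T[:3,3]; W[z==0]=np.nan; return W
def plane(c,uv,h):
    K,T=c["intrinsics"],c["T"]; uv=np.atleast_2d(uv).astype(float)
    d=np.stack([(uv[:,0]-K[0,2])/K[0,0],-(uv[:,1]-K[1,2])/K[1,1],-np.ones(len(uv))],-1)@T[:3,:3].T
    o=T[:3,3]; return o+d*((h-o[2])/d[:,2])[:,None]
def tool(p,rpy,target):  # world displacement -> tool axes (mm)
    return R.from_euler('xyz',rpy).inv().apply(np.asarray(target)-p)*1000
E
python3 - <<'E'
from h import *
np.set_printoptions(precision=4,suppress=True)
for n in("top","scene"):
    c=dict(np.load(f"pics/{n}0.npz")); W=cloud(c)
    hsv=cv2.cvtColor(c["color"],cv2.COLOR_RGB2HSV)
    fin=np.nan_to_num(W,nan=-9)
    # stand foot
    g=cv2.inRange(hsv,(65,60,30),(95,255,200))&(255*((abs(fin[...,2]-.02)<.012)&(abs(fin[...,1])<.4)).astype(np.uint8))
    g=cv2.morphologyEx(g,cv2.MORPH_CLOSE,np.ones((5,5)))
    cs,_=cv2.findContours(g,cv2.RETR_EXTERNAL,cv2.CHAIN_APPROX_NONE); k=max(cs,key=cv2.contourArea)
    ap=cv2.approxPolyDP(k,4,True)[:,0]; print(n,"foot",np.c_[ap,plane(c,ap,.02)[:,:2]])
    box=[]
    P=plane(c,ap,.02); lo,hi=P.min(0),P.max(0)
    m=(fin[...,2]>.085)&(fin[...,2]<.13)&(fin[...,0]>lo[0]-.02)&(fin[...,0]<hi[0]+.02)&(fin[...,1]>lo[1]-.02)&(fin[...,1]<hi[1]+.02)
    nl,l,s,_=cv2.connectedComponentsWithStats(m.astype(np.uint8))
    for i in range(1,nl):
        if s[i,4]>8: q=W[l==i]; print(" high",s[i],q.mean(0),q.min(0),q.max(0))
    m=(fin[...,2]>.12)&(fin[...,2]<.2)&(fin[...,0]<hi[0])&(fin[...,0]>.25)&(abs(fin[...,1]-.2)<.25)
    nl,l,s,_=cv2.connectedComponentsWithStats(m.astype(np.uint8))
    for i in range(1,nl):
        if s[i,4]>20:
            q=W[l==i]; print(" rack",s[i],q.min(0),q.max(0))
            for y in np.arange(.05,.4,.01):
                t=q[abs(q[:,1]-y)<.005]
                if len(t)>3: print("   %.2f"%y,len(t),np.median(t,0),t.min(0)[[0,2]],t.max(0)[[0,2]])
E
```

```text
top foot [[420.     141.       0.8209  -0.2288]
 [406.     153.       0.7933  -0.1967]
 [398.     150.       0.8003  -0.1788]
 [399.     138.       0.8282  -0.1815]
 [391.     138.       0.8282  -0.1633]
 [374.     237.       0.6021  -0.1226]
 [360.     235.       0.6066  -0.0915]
 [362.     212.       0.6585  -0.0963]
 [368.     207.       0.6698  -0.1098]
 [321.     201.       0.6836  -0.0044]
 [322.     229.       0.6201  -0.0067]
 [308.     229.       0.6202   0.0247]
 [311.     199.       0.6882   0.0181]
 [303.     199.       0.6882   0.0362]
 [298.     238.       0.5999   0.047 ]
 [406.     252.       0.5686  -0.1932]]
 high [399 168  11  36 243] [ 0.7047 -0.1793  0.091 ] [ 0.6659 -0.1911  0.085 ] [ 0.7421 -0.1686  0.1202]
 high [310 197  10  26 176] [0.6504 0.0088 0.1002] [ 0.6255 -0.0011  0.0854] [0.6765 0.0175 0.11  ]
 high [367 205  10  26 185] [ 0.6347 -0.1095  0.1   ] [ 0.6093 -0.1188  0.0858] [ 0.6597 -0.0997  0.1103]
 high [396 224   7  14  48] [ 0.6085 -0.166   0.1035] [ 0.5952 -0.1701  0.0855] [ 0.6201 -0.1619  0.1204]
 rack [ 122  277  140   49 2677] [0.4186 0.1116 
[... 4468 characters left out ...]
0.1622] [0.45   0.1431] [0.4764 0.169 ]
   0.29 49 [0.4679 0.2895 0.1616] [0.4487 0.1431] [0.4757 0.1683]
   0.30 53 [0.4681 0.3007 0.1614] [0.4461 0.1434] [0.4736 0.1716]
   0.31 44 [0.4655 0.3094 0.1627] [0.4456 0.1451] [0.4748 0.1687]
   0.32 50 [0.4655 0.3199 0.1617] [0.4467 0.1433] [0.4728 0.1693]
   0.33 156 [0.4445 0.333  0.1635] [0.4182 0.1217] [0.4952 0.1797]
   0.34 321 [0.4754 0.3382 0.1609] [0.4153 0.1201] [0.4955 0.1809]
   0.35 78 [0.4889 0.3479 0.1737] [0.4169 0.1212] [0.4943 0.1803]
   0.36 11 [0.4586 0.362  0.1658] [0.4462 0.1616] [0.4631 0.1704]
   0.37 34 [0.4577 0.3702 0.1644] [0.4453 0.1533] [0.4669 0.1703]
   0.38 9 [0.4595 0.3761 0.1616] [0.449  0.1486] [0.4665 0.1662]
```

```bash
cat >> h.py <<'E'
def go(target,yaw,roll=np.pi,pitch=0):
    from workcell import ctrl
    s=ctrl.read_state(); r0=R.from_euler('xyz',s["tool_rot"]); r1=R.from_euler('xyz',[roll,pitch,np.radians(yaw)])
    print("t",round(s["clock"],2),"pos",s["position"].round(4),"rpy",np.degrees(s["tool_rot"]).round(2),"F",s["ft_force"].round(2),"open",round(s["opening"],4),"grip",round(s["grasp_force"],1))
    print("turn",np.degrees((r0.inv()*r1).as_rotvec()).round(2),"shift",tool(s["position"],s["tool_rot"],target).round(1))
E
python3 -c "
from h import *
go([.4755,.127,.215],94.7)"
```

```text
t 0.1 pos [0.1473 0.6326 0.2215] rpy [-179.9     0.    166.89] F [ 0.36  0.03 -0.44] open 0.0872 grip 0.0
turn [-9.000e-02  7.000e-02  7.219e+01] shift [-434.3 -418.     7.3]
```

Call:
{"method": "carry_out", "body": {
  "rows": [
    [[0, 0, 72.2], [-434, -418, 7], 0.6],
    [[0, 0, 72.2], [-434, -418, 7], 0.6],
    [[0, 0, 72.2], [-434, -418, 7], 0.6],
    [[0, 0, 72.2], [-434, -418, 7], 0.6],
    [[0, 0, 72.2], [-434, -418, 7], 0.6],
    [[0, 0, 72.2], [-434, -418, 7], 0.6],
    [[0, 0, 72.2], [-434, -418, 7], 0.6],
    [[0, 0, 72.2], [-434, -418, 7], 0.6],
    [[0, 0, 72.2], [-434, -418, 7], 0.6],
    [[0, 0, 72.2], [-434, -418, 7], 0.6],
    [[0, 0, 72.2], [-434, -418, 7], 0.6],
    [[0, 0, 72.2], [-434, -418, 7], 0.6]
  ]
}}

```text
clock: 1.1
position: [0.42, 0.2116, 0.2166]
tool_rot: [-3.142, -0.0, 1.652]
ft_force: [0.9, 0.2, -0.3]
opening: 0.0523
grasp_force: 0.0
```

```bash
python3 -c "
from h import *
go([.4755,.127,.215],94.7)"
```

```text
t 1.1 pos [0.42   0.2116 0.2166] rpy [-1.800e+02 -2.000e-02  9.465e+01] F [ 0.94  0.19 -0.29] open 0.0523 grip 0.0
turn [-0.   -0.02 -0.05] shift [-88.8  48.4   1.6]
```

Call:
{"method": "carry_out", "body": {
  "rows": [
    [[0, 0, 0], [-89, 48, 1], 0.6],
    [[0, 0, 0], [-89, 48, 1], 0.6],
    [[0, 0, 0], [-89, 48, 1], 0.6],
    [[0, 0, 0], [-89, 48, 1], 0.6]
  ]
}}

```text
clock: 1.43
position: [0.4767, 0.1232, 0.2157]
tool_rot: [3.141, 0.002, 1.644]
ft_force: [-0.1, -0.7, -0.4]
opening: 0.0525
grasp_force: 0.0
```

Run:
```python
from h import *
from workcell import ctrl
go([.4755,.127,.128],94.7)
c=ctrl.camera("wrist"); np.savez("pics/w1.npz",**c); cv2.imwrite("pics/w1.png",c["color"][...,::-1])
W=cloud(c); q=W[~np.isnan(W[...,0])]
q=q[(q[:,2]>.135)&(abs(q[:,0]-.475)<.03)&(q[:,1]<.155)&(q[:,1]>.08)]
for y in np.arange(.1,.155,.005):
    t=q[abs(q[:,1]-y)<.0025]
    if len(t)>3: print("%.3f"%y,len(t),t.min(0),t.max(0))
print(c["T"][:3,3])
```

```text
t 1.43 pos [0.4767 0.1232 0.2157] rpy [1.7996e+02 1.0000e-01 9.4170e+01] F [-0.12 -0.72 -0.35] open 0.0525 grip 0.0
turn [ 0.04  0.1  -0.53] shift [ 4.1 -1.  87.7]
0.110 26 [0.45014453 0.11130444 0.14678843] [0.48027267 0.11246406 0.26111621]
0.115 371 [0.44567939 0.11251019 0.14729635] [0.50391301 0.11749288 0.268785  ]
0.120 584 [0.44506038 0.11751141 0.1458961 ] [0.50497115 0.12249398 0.2766208 ]
0.125 662 [0.44501341 0.12250722 0.14664554] [0.50498249 0.12749613 0.28305358]
0.130 678 [0.44500064 0.12750204 0.14651978] [0.50499009 0.13249295 0.28920331]
0.135 391 [0.44500389 0.13258881 0.14623489] [0.50492634 0.13749207 0.32829558]
0.140 330 [0.44520653 0.13753023 0.14573434] [0.49939495 0.14249475 0.33767443]
0.145 8820 [0.44500184 0.14250434 0.14647211] [0.50498839 0.14749999 0.33840916]
0.150 24481 [0.445015   0.14750002 0.14574026] [0.50499828 0.15249998 0.33759924]
[0.47141667 0.19256109 0.37759959]
```

View pics/w1.png

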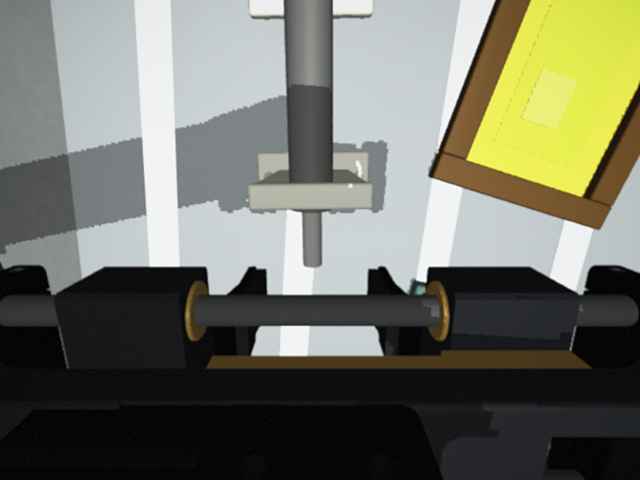

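The wrist picture shows the shank at columns 303–321, rows 210–267, centred between the fingers (260 and 375). Descending.

Call:
{"method": "carry_out", "body": {
  "rows": [
    [[0, 0, 0], [0, 0, 30], 0.6],
    [[0, 0, 0], [0, 0, 60], 0.6],
    [[0, 0, 0], [0, 0, 87], 0.6],
    [[0, 0, 0], [0, 0, 87], 0.6],
    [[0, 0, 0], [0, 0, 87], 0.6],
    [[0, 0, 0], [0, 0, 87], 0.6]
  ]
}}

```text
clock: 1.98
position: [0.4751, 0.13, 0.1301]
tool_rot: [3.14, -0.001, 1.654]
ft_force: [0.6, 0.6, 0.4]
opening: 0.0521
grasp_force: 0.0
```

```bash
python3 -c "
from h import *
go([.4755,.127,.128],94.7)"
```

```text
t 1.98 pos [0.4751 0.13   0.1301] rpy [ 1.7992e+02 -4.0000e-02  9.4780e+01] F [0.59 0.64 0.43] open 0.0521 grip 0.0
turn [ 0.08 -0.04  0.08] shift [-3.1  0.1  2.1]
```

Call:
{"method": "carry_out", "body": {
  "rows": [
    [[0, 0, 0], [-2, 0, 1], 0.4],
    [[0, 0, 0], [-2, 0, 1], 0.1],
    [[0, 0, 0], [-2, 0, 1], 0.1],
    [[0, 0, 0], [-2, 0, 1], 0.1],
    [[0, 0, 0], [-2, 0, 1], 0.1],
    [[0, 0, 0], [-2, 0, 1], 0.1],
    [[0, 0, 0], [-2, 0, 1], 0.1],
    [[0, 0, 0], [-2, 0, 1], 0.1]
  ],
  "newtons": 20
}}

```text
clock: 2.65
position: [0.4745, 0.1268, 0.1278]
tool_rot: [-3.141, -0.0, 1.653]
ft_force: [-1.2, 0.4, 0.4]
opening: 0.0132
grasp_force: 20.0
```

Call:
{"method": "carry_out", "body": {
  "rows": [
    [[0, 0, 0], [-10, 0, 0], 0.1],
    [[0, 0, 0], [-20, 0, 0], 0.1],
    [[0, 0, 0], [-32, 0, 0], 0.1],
    [[0, 0, 0], [-44, 0, 0], 0.1],
    [[0, 0, 0], [-56, 0, 0], 0.1],
    [[0, 0, 0], [-68, 0, 0], 0.1],
    [[0, 0, 0], [-76, 0, 0], 0.1],
    [[0, 0, 0], [-80, 0, 0], 0.1],
    [[0, 0, 0], [-80, 0, 0], 0.1],
    [[0, 0, 0], [-80, 0, 0], 0.1]
  ]
}}

```text
clock: 3.48
position: [0.4815, 0.0457, 0.1277]
tool_rot: [-3.142, 0.002, 1.652]
ft_force: [1.0, -2.3, 0.6]
opening: 0.0133
grasp_force: 20.0
```

Run:
```python
from h import *
from workcell import ctrl
go([.4755,.134,.128],94.7)
c=ctrl.camera("top"); W=cloud(c); q=W[np.nan_to_num(W[...,2])>.14]
q=q[(abs(q[:,0]-.478)<.025)&(q[:,1]<.15)&(q[:,1]>-.05)&(q[:,2]<.165)]
for y in np.arange(.01,.15,.01):
    t=q[abs(q[:,1]-y)<.005]
    if len(t)>3: print("%.3f"%y,len(t),t.min(0),t.max(0))
```

```text
t 3.48 pos [0.4815 0.0457 0.1277] rpy [-1.7999e+02  9.0000e-02  9.4630e+01] F [ 1.03 -2.3   0.65] open 0.0133 grip 20.0
turn [-0.01  0.09 -0.07] shift [88.5  1.2 -0.5]
```

Call:
{"method": "carry_out", "body": {
  "rows": [
    [[0, 0, 0], [0, 0, 0], 0.5],
    [[0, 0, 0], [0, 0, 0], 0.5],
    [[0, 0, 0], [0, 0, 0], 0.5],
    [[0, 0, 0], [0, 0, 0], 0.5],
    [[0, 0, 0], [20, 0, 0], 0.5],
    [[0, 0, 0], [40, 0, 0], 0.5],
    [[0, 0, 0], [60, 0, 0], 0.5],
    [[0, 0, 0], [78, 0, 0], 0.5],
    [[0, 0, 0], [87, 0, 0], 0.5],
    [[0, 0, 0], [87, 0, 0], 0.5],
    [[0, 0, 0], [87, 0, 0], 0.5],
    [[0, 0, 0], [87, 0, 0], 0.5]
  ]
}}

```text
clock: 4.53
position: [0.4744, 0.1325, 0.1277]
tool_rot: [-3.142, 0.001, 1.651]
ft_force: [0.1, -0.7, -0.4]
opening: 0.0432
grasp_force: 0.0
```

Run:
```python
from h import *
from workcell import ctrl
go([.4755,.134,.128],94.7)
for n in("scene","top"):
  c=ctrl.camera(n); np.savez(f"pics/{n}1.npz",**c); W=cloud(c); q=W[np.nan_to_num(W[...,2])>.14]
  q=q[(abs(q[:,0]-.478)<.025)&(q[:,1]<.15)&(q[:,1]>-.05)&(q[:,2]<.165)]
  for y in np.arange(.01,.15,.01):
    t=q[abs(q[:,1]-y)<.005]
    if len(t)>3: print("%.3f"%y,len(t),t.min(0),t.max(0))
```

```text
t 4.53 pos [0.4744 0.1325 0.1277] rpy [-1.800e+02  3.000e-02  9.461e+01] F [ 0.07 -0.71 -0.35] open 0.0432 grip 0.0
turn [-0.    0.03 -0.09] shift [ 1.4  1.2 -0.3]
0.030 22 [0.47785502 0.03018235 0.14229006] [0.49013281 0.03490906 0.15576259]
0.040 27 [0.47593895 0.03507682 0.1426732 ] [0.49074675 0.0439845  0.15547843]
0.050 31 [0.4744126  0.04500842 0.14356221] [0.48970138 0.05483285 0.15733139]
0.060 29 [0.47359579 0.05519875 0.14327746] [0.48870613 0.06467403 0.15616848]
0.070 25 [0.4761387  0.06640954 0.14352087] [0.48809731 0.07478516 0.15628269]
0.080 30 [0.47235626 0.07517331 0.14383252] [0.48758311 0.08482508 0.1571849 ]
0.090 28 [0.47233955 0.08586594 0.14131835] [0.48645638 0.09453946 0.15667469]
0.100 29 [0.47093127 0.09618055 0.14266319] [0.48710321 0.10482698 0.1567363 ]
0.110 27 [0.4692569 0.1050846 0.1433601] [0.4849016  0.11447756 0.15813123]
0.120 36 [0.45317316 0.1150318  0.14002971] [0.4992115  0.12477598 0.1645114 ]
0.130 23 [0.45310098 0.12518335 0.14056928] [0.50287678 0.13157378 0.16173847]
0.030 15 [0.47726112 0.03140744 0.14283095] [0.49083882 0.03499432 0.15612068]
0.040 39 [0.47724483 0.03508069 0.14560059] [0.49083553 0.04474819 0.15505066]
0.050 35 [0.47726847 0.04648364 0.14676899] [0.48888448 0.05472489 0.15622724]
0.060 37 [0.47525489 0.05605848 0.14300518] [0.48885788 0.06428582 0.15541053]
0.070 36 [0.47334537 0.06579467 0.14821479] [0.48691733 0.07394891 0.15582505]
0.080 41 [0.47326278 0.07535672 0.14458102] [0.48690326 0.08481505 0.15729168]
0.090 38 [0.47330585 0.08517831 0.14590428] [0.48495005 0.09497732 0.15594893]
0.100 40 [0.47134363 0.09505443 0.14778959] [0.48493153 0.10487932 0.15549359]
0.110 14 [0.47135377 0.10507739 0.14670942] [0.48489467 0.10865101 0.15561929]
```

Call:
{"method": "carry_out", "body": {
  "rows": [
    [[0, 0, 0], [1, 0, 0], 0.1],
    [[0, 0, 0], [1, 0, 0], 0.1],
    [[0, 0, 0], [1, 0, 0], 0.1],
    [[0, 0, 0], [1, 0, 0], 0.1],
    [[0, 0, 0], [1, 0, 0], 0.1],
    [[0, 0, 0], [1, 0, 0], 0.1],
    [[0, 0, 0], [1, 0, 0], 0.1]
  ],
  "newtons": 50
}}

```text
clock: 5.22
position: [0.4738, 0.1347, 0.1277]
tool_rot: [-3.141, 0.0, 1.653]
ft_force: [-1.1, -0.0, 1.1]
opening: 0.0128
grasp_force: 49.9
```

Call:
{"method": "carry_out", "body": {
  "rows": [
    [[0, 0, 0], [-10, 0, 0], 0.1],
    [[0, 0, 0], [-24, 0, 0], 0.1],
    [[0, 0, 0], [-40, 0, 0], 0.1],
    [[0, 0, 0], [-56, 0, 0], 0.1],
    [[0, 0, 0], [-72, 0, 0], 0.1],
    [[0, 0, 0], [-88, 0, 0], 0.1],
    [[0, 0, 0], [-104, 0, 0], 0.1],
    [[0, 0, 0], [-120, 0, 0], 0.1],
    [[0, 0, 0], [-136, 0, 0], 0.1],
    [[0, 0, 0], [-150, 0, 0], 0.1],
    [[0, 0, 0], [-160, 0, 0], 0.1],
    [[0, 0, 0], [-168, 0, 0], 0.1]
  ]
}}

```text
clock: 6.22
position: [0.4875, -0.0343, 0.1274]
tool_rot: [-3.141, 0.0, 1.651]
ft_force: [0.2, 0.7, -2.7]
opening: 0.0126
grasp_force: 49.8
```

Run:
```python
from h import *
from workcell import ctrl
go([.6374,-.0877,.2],82.5)
for n in("scene","top"):
  c=ctrl.camera(n); cv2.imwrite(f"pics/{n}2.png",c["color"][...,::-1]); W=cloud(c); q=W[np.nan_to_num(W[...,2])>.12]
  q=q[(abs(q[:,0]-.485)<.03)&(q[:,1]<.15)&(q[:,1]>-.15)&(q[:,2]<.165)]
  for y in np.arange(-.15,.15,.01):
    t=q[abs(q[:,1]-y)<.005]
    if len(t)>3: print("%.3f"%y,len(t),t.min(0),t.max(0))
```

```text
t 6.22 pos [ 0.4875 -0.0343  0.1274] rpy [-1.7997e+02  2.0000e-02  9.4610e+01] F [ 0.25  0.68 -2.66] open 0.0126 grip 49.8
turn [-0.03  0.02 12.11] shift [-65.2 145.1 -72.7]
-0.140 17 [ 0.4920775  -0.13824498  0.14260454] [ 0.5031432  -0.13510918  0.15580746]
-0.130 32 [ 0.49051746 -0.13496163  0.14284328] [ 0.5039146  -0.12503545  0.15743874]
-0.120 31 [ 0.49015635 -0.12486073  0.1454235 ] [ 0.50275241 -0.11561275  0.15691462]
-0.110 38 [ 0.48921841 -0.11473588  0.14185808] [ 0.50220081 -0.1050133   0.15810573]
-0.100 32 [ 0.48740663 -0.10485224  0.14349397] [ 0.50185219 -0.09505023  0.15694017]
-0.090 33 [ 0.4868226  -0.09475308  0.14491606] [ 0.50025422 -0.08549442  0.15641459]
-0.080 32 [ 0.48516099 -0.08483596  0.14515845] [ 0.50080174 -0.0752409   0.1566255 ]
-0.070 34 [ 0.48685673 -0.0749229   0.1438707 ] [ 0.50016798 -0.0654563   0.15655555]
-0.060 34 [ 0.48331058 -0.06467718  0.14261315] [ 0.49836098 -0.0554094   0.15674209]
-0.050 28 [ 0.48445436 -0.05480195  0.14363031] [ 0.49853434 -0.04504965  0.15784206]
-0.040 47 [ 0.48875782 -0.04466486  0.13008424] [ 0.50708773 -0.03
[... 1083 characters left out ...]
0.47724139 0.0352148  0.14548528] [0.4889063  0.04463941 0.15539216]
0.050 41 [0.47525171 0.04502905 0.14403392] [0.48887661 0.0547535  0.15471577]
0.060 36 [0.47529348 0.05603123 0.14771799] [0.48886024 0.06440434 0.15546998]
0.070 38 [0.47326024 0.06564146 0.1438028 ] [0.48691833 0.0741826  0.15525171]
0.080 39 [0.473309   0.0754874  0.14458538] [0.48688235 0.08386786 0.15539157]
0.090 39 [0.4713268  0.08531776 0.14482759] [0.48493359 0.09496914 0.15399547]
0.100 37 [0.47128606 0.09503583 0.14542961] [0.48490566 0.10480951 0.1544783 ]
0.110 39 [0.47132426 0.10506766 0.14539343] [0.48296653 0.11492305 0.15544333]
0.120 19 [0.46930413 0.1153848  0.14486441] [0.48293059 0.12104416 0.15370602]
```

Call:
{"method": "carry_out", "body": {
  "rows": [
    [[0, 0, 0], [-5, 2, -20], 0.1],
    [[0, 0, 2], [-12, 16, -35], 0.1],
    [[0, 0, 4], [-20, 36, -40], 0.1],
    [[0, 0, 6], [-30, 60, -40], 0.1],
    [[0, 0, 8], [-40, 85, -40], 0.1],
    [[0, 0, 10], [-50, 110, -40], 0.1],
    [[0, 0, 12], [-58, 130, -40], 0.1],
    [[0, 0, 12.1], [-64, 142, -40], 0.1],
    [[0, 0, 12.1], [-65, 145, -40], 0.1],
    [[0, 0, 12.1], [-65, 145, -40], 0.1],
    [[0, 0, 12.1], [-65, 145, -40], 0.1]
  ]
}}

```text
clock: 7.23
position: [0.6369, -0.0846, 0.1671]
tool_rot: [-3.14, -0.0, 1.442]
ft_force: [-0.2, -0.1, -2.8]
opening: 0.0127
grasp_force: 49.9
```

Run:
```python
from h import *
from workcell import ctrl
go([.6373,-.0867,.115],82.5)
c=ctrl.camera("scene"); np.savez("pics/scene3.npz",**c); cv2.imwrite("pics/scene3.png",cv2.resize(c["color"][190:400,190:420,::-1],None,fx=3,fy=3)[:600,:800])
W=cloud(c); q=W[np.nan_to_num(W[...,2])>.165]
q=q[(abs(q[:,0]-.64)<.04)&(q[:,1]<.15)&(q[:,1]>-.25)&(q[:,2]<.21)]
for y in np.arange(-.25,.15,.02):
    t=q[abs(q[:,1]-y)<.01]
    if len(t)>3: print("%.3f"%y,len(t),t.min(0),t.max(0))
```

```text
t 7.23 pos [ 0.6369 -0.0846  0.1671] rpy [-1.799e+02 -2.000e-02  8.264e+01] F [-0.18 -0.06 -2.83] open 0.0127 grip 49.9
turn [-0.1  -0.02  0.14] shift [-2.1  0.7 52.1]
-0.190 39 [ 0.61926321 -0.18825213  0.18421813] [ 0.63192458 -0.18003967  0.19719329]
-0.170 84 [ 0.61896376 -0.17979928  0.18423965] [ 0.63508284 -0.16000276  0.1964563 ]
-0.150 82 [ 0.62091548 -0.15962468  0.1843268 ] [ 0.63752571 -0.14069311  0.19696726]
-0.130 87 [ 0.62476813 -0.13992785  0.18228057] [ 0.64080213 -0.12034763  0.19674953]
-0.110 57 [ 0.62854972 -0.11966223  0.18178453] [ 0.64236513 -0.10317366  0.19677167]
-0.030 18 [ 0.63933415 -0.02922046  0.19127105] [ 0.64869088 -0.02019114  0.19654197]
-0.010 78 [ 0.63725604 -0.01947452  0.18291249] [ 6.54814836e-01 -6.10899392e-04  1.97552494e-01]
0.010 77 [6.41794130e-01 2.75411955e-04 1.82309144e-01] [0.65788511 0.01972885 0.19589053]
0.030 76 [0.64497508 0.0203619  0.18336999] [0.66089702 0.03917739 0.19720787]
0.050 76 [0.64758939 0.04048314 0.18235963] [0.66260962 0.05988515 0.19561696]
0.070 34 [0.64982606 0.06015459 0.18257409] [0.66444894 0.07051244 0.1947631 ]
```

View pics/scene3.png

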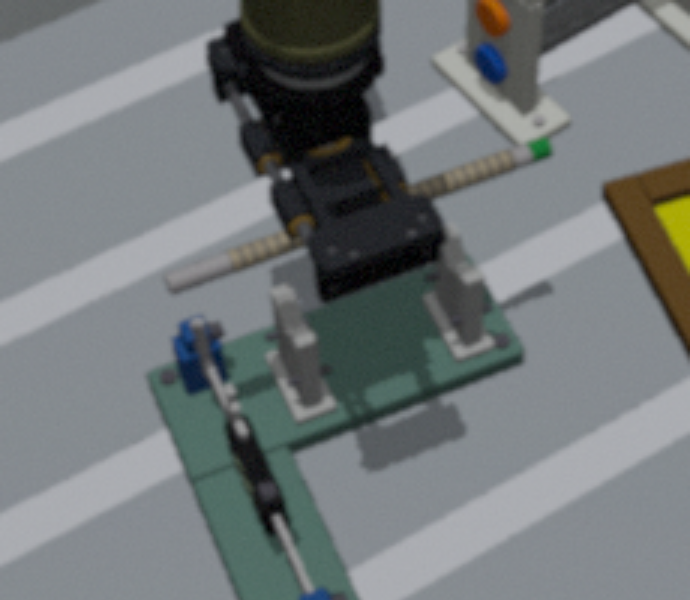

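The picture shows the bar level, its shank end at about (180,280) and green tail at (540,148), parallel to the line of the rests. Lowering with a 3 mm offset away from the fixed jaw.

Call:
{"method": "carry_out", "body": {
  "rows": [
    [[0, 0, 0], [-2, 4, 15], 0.1],
    [[0, 0, 0], [-2, 4, 35], 0.1],
    [[0, 0, 0], [-2, 4, 52], 0.1],
    [[0, 0, 0], [-2, 4, 60], 0.1],
    [[0, 0, 0], [-2, 4, 65], 0.1],
    [[0, 0, 0], [-2, 4, 70], 0.1],
    [[0, 0, 0], [-2, 4, 74], 0.1],
    [[0, 0, 0], [-2, 4, 77], 0.1],
    [[0, 0, 0], [-2, 4, 79], 0.1],
    [[0, 0, 0], [-2, 4, 79], 0.1],
    [[0, 0, 0], [-2, 4, 79], 0.1]
  ]
}}

```text
clock: 8.2
position: [0.6417, -0.0881, 0.0891]
tool_rot: [3.141, -0.0, 1.441]
ft_force: [0.2, 0.4, -3.2]
opening: 0.0128
grasp_force: 49.9
```

Run:
```python
from h import *
from workcell import ctrl
go([.6373,-.0867,.081],82.5)
for n in ("scene","top"):
  c=ctrl.camera(n); W=cloud(c); q=W[np.nan_to_num(W[...,2])>.09]
  if n=="scene": cv2.imwrite("pics/scene4.png",cv2.resize(c["color"][220:380,210:410,::-1],None,fx=3.7,fy=3.7))
  q=q[(abs(q[:,0]-.64)<.04)&(q[:,1]<.15)&(q[:,1]>-.25)&(q[:,2]<.125)]
  for y in np.arange(-.19,.1,.01):
    t=q[abs(q[:,1]-y)<.005]
    if len(t)>3: print("%.3f"%y,len(t),t.min(0),t.max(0))
```

```text
t 8.2 pos [ 0.6417 -0.0881  0.0891] rpy [ 1.7997e+02 -1.0000e-02  8.2590e+01] F [ 0.24  0.42 -3.2 ] open 0.0128 grip 49.9
turn [ 0.03 -0.01  0.09] shift [ 0.8 -4.5  8.1]
-0.190 25 [ 0.62413161 -0.19142787  0.10686802] [ 0.63577406 -0.18505812  0.12098735]
-0.180 80 [ 0.62389739 -0.18460113  0.09038552] [ 0.67881374 -0.1750745   0.12016469]
-0.170 76 [ 0.60524243 -0.17480048  0.09000155] [ 0.67468166 -0.16511358  0.12065565]
-0.160 37 [ 0.6250925  -0.16478006  0.10735494] [ 0.64204375 -0.15519593  0.11996976]
-0.150 40 [ 0.62710391 -0.15476081  0.10596285] [ 0.64287023 -0.14524212  0.1195623 ]
-0.140 35 [ 0.62875399 -0.14442675  0.10667017] [ 0.6435262  -0.13521287  0.11912112]
-0.130 40 [ 0.62852827 -0.13496041  0.10411835] [ 0.64592535 -0.12502701  0.11956926]
-0.120 78 [ 0.61592159 -0.12494495  0.09084287] [ 0.65834912 -0.1150832   0.11853645]
-0.110 75 [ 0.60604051 -0.11493521  0.09008658] [ 0.66022899 -0.10645716  0.11468461]
-0.030 25 [ 0.64528467 -0.03330121  0.10851044] [ 0.6576315  -0.02500848  0.11785627]
-0.020 39 [ 0.64269203 -0.02464937  0.10568588] [ 0.65743012 -0.015179
[... 1195 characters left out ...]
3  -0.01351783  0.10846654] [ 0.65896444 -0.0052736   0.11717199]
0.000 54 [ 0.6405194  -0.00328074  0.09033373] [0.67487292 0.00497136 0.11695442]
0.010 113 [0.62524194 0.0050006  0.09147842] [0.6763589  0.01375535 0.11710525]
0.020 53 [0.62681977 0.01516514 0.09158688] [0.66307528 0.02351827 0.11693176]
0.030 35 [0.65074568 0.0254492  0.10758479] [0.66537572 0.03391596 0.11770398]
0.040 36 [0.65101044 0.03551005 0.10806354] [0.6655011  0.04427439 0.11790906]
0.050 33 [0.65291788 0.04596426 0.1092393 ] [0.66723726 0.05439643 0.11768876]
0.060 35 [0.65502009 0.05615381 0.10437081] [0.66759139 0.06489225 0.11670554]
0.070 7 [0.6547175  0.06650842 0.11104485] [0.66723995 0.06684605 0.11450245]
```

View pics/scene4.png

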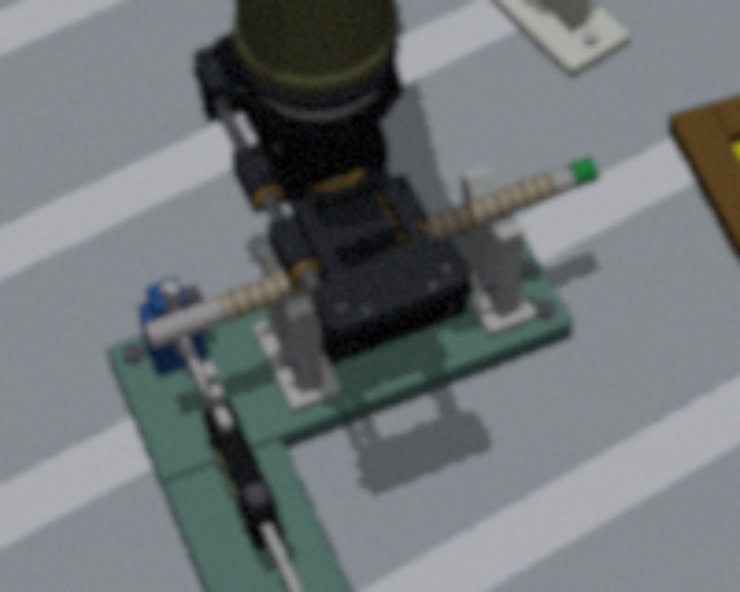

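The bar is parallel and about 4 mm to the moving-jaw side of the vee centres, as meant. Shift in and lower.

Call:
{"method": "carry_out", "body": {
  "rows": [
    [[0, 0, 0], [0, -1, 2], 0.1],
    [[0, 0, 0], [0, -2, 3], 0.1],
    [[0, 0, 0], [0, -3, 4], 0.1],
    [[0, 0, 0], [0, -3.7, 5], 0.1],
    [[0, 0, 0], [0, -3.7, 6], 0.1],
    [[0, 0, 0], [0, -3.7, 6.7], 0.1],
    [[0, 0, 0], [0, -3.7, 7.3], 0.1],
    [[0, 0, 0], [0, -3.7, 7.7], 0.1],
    [[0, 0, 0], [0, -3.7, 7.7], 0.1],
    [[0, 0, 0], [0, -3.7, 7.7], 0.1]
  ]
}}

```text
clock: 9.13
position: [0.6376, -0.0875, 0.082]
tool_rot: [-3.141, -0.001, 1.442]
ft_force: [-4.3, 0.8, 4.9]
opening: 0.0127
grasp_force: 49.9
```

Call:
{"method": "carry_out", "body": {
  "rows": [
    [[0, 0, 0], [0, -0.5, 0], 0.1],
    [[0, 0, 0], [0, -1, 0], 0.1],
    [[0, 0, 0], [0, -1, 0.3], 0.1],
    [[0, 0, 0], [0, -1, 0.3], 0.1]
  ]
}}

```text
clock: 9.47
position: [0.6376, -0.0875, 0.082]
tool_rot: [3.14, -0.0, 1.442]
ft_force: [-3.6, -0.4, 6.7]
opening: 0.0125
grasp_force: 49.9
```

Call:
{"method": "carry_out", "body": {
  "rows": [
    [[0, 0, 0], [0, -0.7, 0], 0.1],
    [[0, 0, 0], [0, -1.3, 0], 0.1],
    [[0, 0, 0], [0, -1.3, 0], 0.1],
    [[0, 0, 0], [0, -1.3, 0], 0.1]
  ]
}}

```text
clock: 9.8
position: [0.6364, -0.0874, 0.081]
tool_rot: [3.139, 0.0, 1.441]
ft_force: [3.0, -0.1, 1.1]
opening: 0.0128
grasp_force: 49.9
```

Run:
```python
from h import *
from workcell import ctrl
go([.6373,-.0867,.081],82.5)
for n in ("scene","top"):
  c=ctrl.camera(n); W=cloud(c); q=W[np.nan_to_num(W[...,2])>.09]
  q=q[(abs(q[:,0]-.64)<.05)&(q[:,1]<.15)&(q[:,1]>-.25)&(q[:,2]<.125)]
  for y in (-.19,-.18,-.17,-.16,-.15,-.14,-.13,-.11,-.02,-.01,0,.01,.03,.04,.05,.06,.07):
    t=q[abs(q[:,1]-y)<.005]
    if len(t)>3: print("%.3f"%y,len(t),t.min(0),t.max(0))
```

```text
t 9.8 pos [ 0.6364 -0.0874  0.081 ] rpy [1.7988e+02 1.0000e-02 8.2570e+01] F [ 3.   -0.1   1.07] open 0.0128 grip 49.9
turn [0.12 0.01 0.07] shift [ 0.9  0.8 -0. ]
-0.190 26 [ 0.61799813 -0.19120586  0.09143148] [ 0.68987977 -0.18510584  0.10933803]
-0.180 91 [ 0.61700545 -0.18482286  0.09035021] [ 0.68957896 -0.17525492  0.12231752]
-0.170 87 [ 0.59396325 -0.17497336  0.09016068] [ 0.68859128 -0.16512083  0.12018481]
-0.160 37 [ 0.60855259 -0.16499537  0.09679221] [ 0.63372957 -0.15526797  0.11680956]
-0.150 41 [ 0.62210026 -0.1548861   0.09926726] [ 0.63704008 -0.14509816  0.11194091]
-0.140 34 [ 0.6259741  -0.14497858  0.09733567] [ 0.63652368 -0.13564374  0.10993484]
-0.130 42 [ 0.62251772 -0.13490576  0.0964453 ] [ 0.63931897 -0.12512026  0.11124928]
-0.110 58 [ 0.60986709 -0.11491713  0.09002063] [ 0.65920787 -0.10705031  0.10983853]
-0.020 35 [ 0.63691741 -0.02479555  0.09621534] [ 0.65554017 -0.01500829  0.11135269]
-0.010 36 [ 0.6406853  -0.01471935  0.09888041] [ 0.65601774 -0.00516242  0.11169941]
0.000 102 [ 0.62369639 -0.00493764  0.09033941] [0.67524251 0.00498403 0.111
[... 853 characters left out ...]
387902  0.09595496] [ 0.65430203 -0.01556828  0.10816311]
-0.010 36 [ 0.64122133 -0.01351014  0.10001621] [ 0.65581315 -0.00519525  0.10972524]
0.000 51 [ 0.64225965 -0.00319774  0.09586088] [0.67446527 0.00318503 0.10987509]
0.010 123 [0.62521696 0.0050128  0.09110689] [0.67642142 0.01364125 0.10951394]
0.030 37 [0.64578386 0.02573375 0.10037774] [0.66047331 0.03424103 0.10838907]
0.040 33 [0.64778378 0.03598131 0.09775769] [0.66075026 0.0446342  0.1091635 ]
0.050 33 [0.64998342 0.04644968 0.09744696] [0.662723   0.05484994 0.11012498]
0.060 31 [0.64976032 0.05505856 0.09889042] [0.66503864 0.06494646 0.10810935]
0.070 12 [0.65186491 0.06503591 0.10137235] [0.66436292 0.06753155 0.10713406]
```

Call:
{"method": "carry_out", "body": {
  "rows": [
    [[0, 0, 0], [0, 0.5, 0], 0.12],
    [[0, 0, 0], [0, 0.5, 0], 0.16],
    [[0, 0, 0], [0, 0.5, 0], 0.2],
    [[0, 0, 0], [0, 0.5, 0], 0.3],
    [[0, 0, 0], [0, 0.5, 0], 0.4],
    [[0, 0, 0], [0, 0.5, 0], 0.5],
    [[0, 0, 0], [0, 0.5, 0], 0.5],
    [[0, 0, 0], [0, 0.5, -25], 0.5],
    [[0, 0, 0], [0, 0.5, -60], 0.5],
    [[0, 0, 0], [0, 0.5, -95], 0.5],
    [[0, 0, 0], [0, 0.5, -95], 0.5],
    [[0, 0, 0], [0, 0.5, -95], 0.5]
  ]
}}

```text
clock: 10.9
position: [0.6374, -0.0878, 0.1784]
tool_rot: [3.137, -0.001, 1.441]
ft_force: [-0.4, 0.9, -0.1]
opening: 0.0434
grasp_force: 0.0
```

Run:
```python
from h import *
from workcell import ctrl
go([.6373,-.0867,.081],82.5)
for n in ("wrist","scene","top"):
  c=ctrl.camera(n); W=cloud(c); q=W[np.nan_to_num(W[...,2])>.085]
  np.savez(f"pics/{n}5.npz",**c)
  q=q[(abs(q[:,0]-.67)<.1)&(q[:,1]<-.14)&(q[:,1]>-.25)&(q[:,2]<.125)]
  print(n)
  for x in np.arange(.58,.78,.01):
    t=q[abs(q[:,0]-x)<.005]
    if len(t)>3: print("%.3f"%x,len(t),t.min(0),t.max(0),np.median(t[:,1]))
c=np.load("pics/scene5.npz"); cv2.imwrite("pics/scene5.png",cv2.resize(c["color"][220:380,210:410,::-1],None,fx=3.7,fy=3.7))
```

```text
t 10.9 pos [ 0.6374 -0.0878  0.1784] rpy [ 1.7973e+02 -4.0000e-02  8.2590e+01] F [-0.37  0.93 -0.13] open 0.0434 grip 0.0
turn [ 0.27 -0.04  0.09] shift [ 1.  -0.7 97.4]
wrist
0.590 21 [ 0.59330891 -0.16909572  0.08567008] [ 0.59492828 -0.16325846  0.09563953] -0.1642271219069264
0.600 156 [ 0.59510848 -0.16971933  0.08504302] [ 0.60499031 -0.16262905  0.10846872] -0.16485359884044998
0.610 269 [ 0.60511832 -0.16983951  0.08543291] [ 0.61498825 -0.1645583   0.11791034] -0.16591035930793527
0.620 312 [ 0.61501301 -0.17718338  0.08511531] [ 0.62498114 -0.15033117  0.11687833] -0.16631734462681802
0.630 257 [ 0.62503486 -0.17841492  0.1009885 ] [ 0.63284288 -0.14941485  0.10795836] -0.16196675585723327
0.660 51 [ 0.66370553 -0.17828383  0.08513915] [ 0.66499102 -0.17219186  0.1169726 ] -0.17399634561651814
0.670 89 [ 0.66501661 -0.17416153  0.08504163] [ 0.66901654 -0.17250012  0.11757639] -0.17333258097494492
scene
0.590 5 [ 0.58704324 -0.17251956  0.08600538] [ 0.59407314 -0.15861871  0.09524409] -0.16618315705147316
0.600 7 [ 0.59745613 -0.16957757  0.08701728] [ 0.60367732 -0.168007
[... 608 characters left out ...]
22685] [ 0.68465941 -0.1695969   0.11077103] -0.17832196251920412
0.690 43 [ 0.68565192 -0.18666887  0.08510198] [ 0.69484084 -0.17062015  0.09898116] -0.17895700987931593
0.700 41 [ 0.69502228 -0.1876494   0.08563622] [ 0.70496789 -0.17161839  0.09372512] -0.180306224522616
0.710 42 [ 0.70546169 -0.1900166   0.08531791] [ 0.71486919 -0.17379078  0.09295518] -0.18203357644349455
0.720 34 [ 0.71514206 -0.19130215  0.08525936] [ 0.72459766 -0.1745579   0.09209399] -0.182396284125207
0.730 45 [ 0.72509094 -0.1926156   0.08558354] [ 0.73457976 -0.17662869  0.09533603] -0.18499492802659723
0.740 27 [ 0.73507061 -0.19237522  0.08536519] [ 0.74047354 -0.17788031  0.09192086] -0.1841318881571477
top
```

View pics/scene5.png

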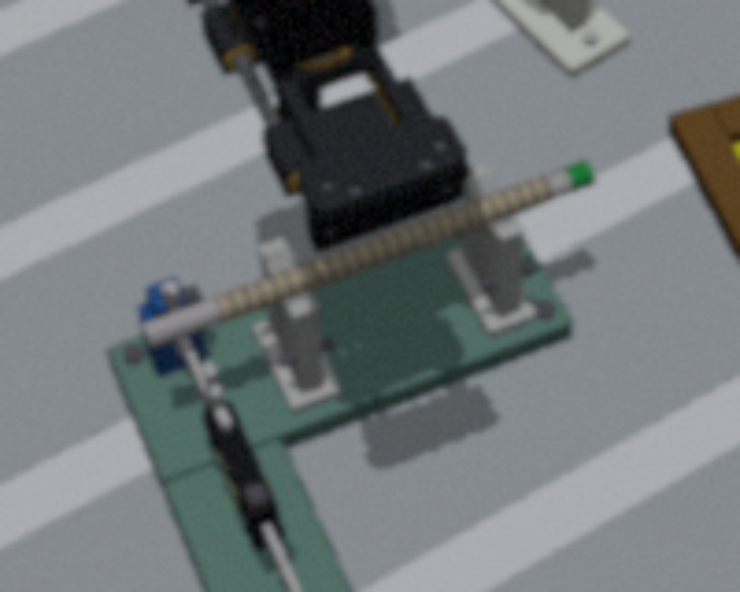

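The bar lies in both rests, shank at (150–215, 330–305) across the caliper; slider housing at (215–270, 410–520). Next, turn a quarter and go over the slider.

```bash
python3 -c "
from h import *
go([.7047,-.1800,.165],-7.5)"
```

```text
t 11.05 pos [ 0.6351 -0.087   0.1744] rpy [-1.7987e+02 -1.0000e-02  8.2600e+01] F [ 0.3  -0.48 -1.1 ] open 0.0436 grip 0.0
turn [-0.11  0.1  90.1 ] shift [-83.3  81.    9.2]
```

Call:
{"method": "carry_out", "body": {
  "rows": [
    [[0, 0, 7], [-10, 10, 0], 0.5],
    [[0, 0, 14], [-20, 20, 0], 0.5],
    [[0, 0, 21], [-30, 30, 0], 0.5],
    [[0, 0, 28], [-40, 40, 0], 0.5],
    [[0, 0, 35], [-50, 50, 2], 0.5],
    [[0, 0, 42], [-60, 60, 4], 0.5],
    [[0, 0, 49], [-70, 70, 6], 0.5],
    [[0, 0, 56], [-83, 81, 9], 0.5],
    [[0, 0, 63], [-83, 81, 9], 0.5],
    [[0, 0, 70], [-83, 81, 9], 0.5],
    [[0, 0, 77], [-83, 81, 9], 0.5],
    [[0, 0, 84], [-83, 81, 9], 0.5]
  ]
}}

```text
clock: 12.05
position: [0.7047, -0.18, 0.1645]
tool_rot: [-3.141, 0.003, -0.031]
ft_force: [-0.2, 0.1, 0.7]
opening: 0.0435
grasp_force: 0.0
```

Call:
{"method": "carry_out", "body": {
  "rows": [
    [[0, 0, 6], [0, 0, 0], 0.5],
    [[0, 0, 6], [0, 0, 0], 0.5],
    [[0, 0, 6], [0, 0, 0], 0.5],
    [[0, 0, 6], [0, 0, 0], 0.5]
  ]
}}

```text
clock: 12.38
position: [0.7052, -0.1799, 0.1657]
tool_rot: [-3.141, 0.002, -0.127]
ft_force: [-0.5, -0.0, 0.0]
opening: 0.0433
grasp_force: 0.0
```

Run:
```python
from h import *
from workcell import ctrl
go([.7047,-.1800,.066],-7.5)
c=ctrl.camera("wrist"); np.savez("pics/w6.npz",**c); cv2.imwrite("pics/w6.png",c["color"][...,::-1])
W=cloud(c); q=W[np.nan_to_num(W[...,2])>.08]
q=q[(abs(q[:,0]-.68)<.1)&(q[:,1]<-.14)&(q[:,1]>-.25)&(q[:,2]<.125)]
for x in np.arange(.58,.78,.01):
    t=q[abs(q[:,0]-x)<.005]
    if len(t)>3: print("%.3f"%x,len(t),t.min(0),t.max(0),np.median(t[:,1]))
```

```text
t 12.38 pos [ 0.7052 -0.1799  0.1657] rpy [-1.7999e+02  9.0000e-02 -7.2600e+00] F [-0.53 -0.01  0.03] open 0.0433 grip 0.0
turn [-0.01  0.09  0.24] shift [-0.3  0.2 99.7]
0.620 67 [ 0.62184901 -0.19085234  0.10427454] [ 0.62498071 -0.16869229  0.10810226] -0.18308707404448615
0.630 922 [ 0.62501154 -0.19132575  0.09465199] [ 0.634996   -0.14000704  0.10907283] -0.16463384242073187
0.640 50 [ 0.63504011 -0.15074739  0.0976647 ] [ 0.63648923 -0.14012179  0.10476985] -0.14348422453330867
0.670 73 [ 0.67039733 -0.18509138  0.08491498] [ 0.67485346 -0.1691823   0.10836275] -0.17935403064907815
0.680 315 [ 0.67512436 -0.18624459  0.08566003] [ 0.68497827 -0.16956466  0.10912974] -0.17776701256951866
0.690 282 [ 0.68504874 -0.18737507  0.08479038] [ 0.69491017 -0.17090746  0.09608093] -0.1791834591260204
0.700 266 [ 0.69501904 -0.18855954  0.08581179] [ 0.70497696 -0.17222676  0.09018236] -0.1802606904550038
0.710 283 [ 0.70502712 -0.1905557   0.08478844] [ 0.7149659  -0.17362925  0.08986059] -0.1818933039857162
0.720 270 [ 0.71504546 -0.19167991  0.08567705] [ 0.72489204 -0.1749457   0.09261525] -0.18324157343732253
0.730 319 [ 0.72500176 -0.19279001  0.08502207] [ 0.73493771 -0.17623316  0.09459468] -0.18458679357973162
0.740 171 [ 0.73501251 -0.19322359  0.08038496] [ 0.74041215 -0.17752269  0.08963384] -0.18489304104315554
```

View pics/w6.png

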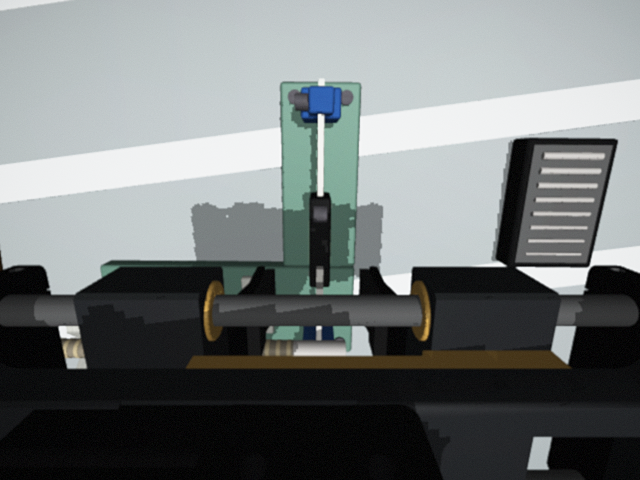

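Wrist picture: housing at columns 310–330, rows 195–285, centred between the fingers (about 265 and 370). Descend and pinch lightly.

Call:
{"method": "carry_out", "body": {
  "rows": [
    [[0, 0, 0], [0, 0, 30], 0.5],
    [[0, 0, 0], [0, 0, 60], 0.5],
    [[0, 0, 0], [0, 0, 85], 0.5],
    [[0, 0, 0], [0, 0, 98], 0.5],
    [[0, 0, 0], [0, 0, 98], 0.5],
    [[0, 0, 0], [0, 0, 98], 0.4],
    [[0, 0, 0], [0, 0, 98], 0.3],
    [[0, 0, 0], [0, 0, 98], 0.2],
    [[0, 0, 0], [0, 0, 98], 0.1],
    [[0, 0, 0], [0, 0, 98], 0.1],
    [[0, 0, 0], [0, 0, 98], 0.1],
    [[0, 0, 0], [0, 0, 98], 0.1]
  ],
  "newtons": 6
}}

```text
clock: 13.43
position: [0.706, -0.182, 0.0702]
tool_rot: [3.139, -0.002, -0.13]
ft_force: [0.1, -3.1, 2.9]
opening: 0.0163
grasp_force: 6.0
```

Call:
{"method": "carry_out", "body": {
  "rows": [
    [[0, 0, 0], [-3, 0.5, 0], 0.1],
    [[0, 0, 0], [-7, 0.5, 0], 0.1],
    [[0, 0, 0], [-12, 0.5, 0], 0.1],
    [[0, 0, 0], [-17, 0.5, 0], 0.1],
    [[0, 0, 0], [-21, 0.5, 0], 0.1],
    [[0, 0, 0], [-24, 0.5, 0], 0.1],
    [[0, 0, 0], [-26, 0.5, 0], 0.1],
    [[0, 0, 0], [-27, 0.5, 0], 0.1],
    [[0, 0, 0], [-27, 0.5, 0], 0.1],
    [[0, 0, 0], [-27, 0.5, 0], 0.1]
  ]
}}

```text
clock: 14.27
position: [0.679, -0.1783, 0.0701]
tool_rot: [3.14, -0.002, -0.13]
ft_force: [-0.0, -3.0, 6.1]
opening: 0.0162
grasp_force: 6.0
```

Call:
{"method": "carry_out", "body": {
  "rows": [
    [[0, 0, 0], [0, 0, -1.5], 0.1],
    [[0, 0, 0], [-1, 0, -1.5], 0.1],
    [[0, 0, 0], [-2, 0, -1.5], 0.1],
    [[0, 0, 0], [-2, 0, -1.5], 0.1]
  ]
}}

```text
clock: 14.6
position: [0.6761, -0.1779, 0.0702]
tool_rot: [3.14, 0.0, -0.13]
ft_force: [0.4, -4.8, 0.9]
opening: 0.0159
grasp_force: 6.0
```

```bash
cat > jaw.py <<'E'
from h import *
from workcell import ctrl
go([.7047,-.1800,.066],-7.5)
for n in ("scene","wrist"):
  c=ctrl.camera(n); W=cloud(c); q=W[(np.nan_to_num(W[...,2])>.111)&(np.nan_to_num(W[...,2])<.124)]
  q=q[(abs(q[:,0]-.64)<.06)&(q[:,1]<-.16)&(q[:,1]>-.185)]
  print(n,np.sort(q[:,0]).round(4)[::max(1,len(q)//25)])
E
python3 jaw.py
```

```text
t 14.6 pos [ 0.6761 -0.1779  0.0702] rpy [ 1.7993e+02  1.0000e-02 -7.4600e+00] F [ 0.35 -4.84  0.93] open 0.0159 grip 6.0
turn [0.07 0.01 0.04] shift [28.6 -1.7  4.2]
scene [0.6707 0.6713 0.6722 0.674  0.6747 0.6752 0.6754 0.6764 0.6766 0.6776
 0.6778 0.6779 0.6792 0.6871 0.6883 0.6885 0.6892 0.6892 0.6896 0.6902
 0.6906]
wrist [0.6658 0.6692 0.6701 0.6705 0.6711 0.6716 0.6721 0.6728 0.6732 0.6739
 0.6741 0.6747 0.6752 0.6757 0.6762 0.6766 0.6772 0.6778 0.6782 0.6787
 0.6792 0.6797 0.6802 0.6807 0.6813 0.6818]
```

Call:
{"method": "carry_out", "body": {
  "rows": [
    [[0, 0, 0], [-1, 0.5, 0], 0.1],
    [[0, 0, 0], [-1, 0.5, 0], 0.1],
    [[0, 0, 0], [-1, 0.5, 0], 0.1]
  ]
}}

```text
clock: 14.95
position: [0.6753, -0.1778, 0.0702]
tool_rot: [3.141, 0.0, -0.13]
ft_force: [-0.4, -4.0, 0.5]
opening: 0.0157
grasp_force: 6.0
```

Call:
{"method": "carry_out", "body": {
  "rows": [
    [[0, 0, 0], [-1, 0, 0], 0.1],
    [[0, 0, 0], [-1, 0, 0], 0.1],
    [[0, 0, 0], [-1, 0, 0], 0.1]
  ]
}}

```text
clock: 15.2
position: [0.6744, -0.1776, 0.0702]
tool_rot: [3.141, 0.0, -0.13]
ft_force: [-0.4, -5.5, 1.3]
opening: 0.016
grasp_force: 6.0
```

Call:
{"method": "carry_out", "body": {
  "rows": [
    [[0, 0, 0], [-0.7, 0, 0], 0.1],
    [[0, 0, 0], [-0.7, 0, 0], 0.1],
    [[0, 0, 0], [-0.7, 0, 0], 0.1]
  ]
}}

```text
clock: 15.45
position: [0.6738, -0.1776, 0.0702]
tool_rot: [3.141, 0.0, -0.13]
ft_force: [0.1, -6.1, 0.4]
opening: 0.016
grasp_force: 6.0
```

Call:
{"method": "carry_out", "body": {
  "rows": [
    [[0, 0, 0], [-0.7, 1, 0], 0.1],
    [[0, 0, 0], [-0.7, 1, 0], 0.1],
    [[0, 0, 0], [-0.7, 1, 0], 0.1]
  ]
}}

```text
clock: 15.7
position: [0.6733, -0.1776, 0.0702]
tool_rot: [-3.141, 0.0, -0.129]
ft_force: [-0.2, -4.6, 1.4]
opening: 0.0161
grasp_force: 6.0
```

Call:
{"method": "carry_out", "body": {
  "rows": [
    [[0, 0, 0], [-0.7, 0, 0], 0.1],
    [[0, 0, 0], [-0.7, 0, 0], 0.1],
    [[0, 0, 0], [-0.7, 0, 0], 0.1]
  ]
}}

```text
clock: 15.95
position: [0.6731, -0.1775, 0.0702]
tool_rot: [-3.141, -0.001, -0.129]
ft_force: [3.2, -4.4, -1.1]
opening: 0.0157
grasp_force: 6.0
```

Call:
{"method": "carry_out", "body": {
  "rows": [
    [[0, 0, 0], [-0.7, 0, 0], 0.1],
    [[0, 0, 0], [-0.7, 0, 0], 0.1],
    [[0, 0, 0], [-0.7, 0, 0], 0.1]
  ]
}}

```text
clock: 16.2
position: [0.6729, -0.1774, 0.0702]
tool_rot: [3.142, -0.002, -0.129]
ft_force: [4.3, -5.0, -1.8]
opening: 0.0157
grasp_force: 6.0
```

Call:
{"method": "carry_out", "body": {
  "rows": [
    [[0, 0, 0], [0, 0, 0], 0.25],
    [[0, 0, 0], [0, 0, 0], 0.35],
    [[0, 0, 0], [0, 0, 0], 0.45],
    [[0, 0, 0], [0, 0, 0], 0.5],
    [[0, 0, 0], [0, 0, -20], 0.5],
    [[0, 0, 0], [0, 0, -50], 0.5],
    [[0, 0, 0], [0, 0, -85], 0.5],
    [[0, 0, 0], [30, 0, -110], 0.5],
    [[0, 0, 0], [60, 0, -120], 0.5],
    [[0, 0, 0], [80, 0, -120], 0.5],
    [[0, 0, 0], [80, 0, -120], 0.5],
    [[0, 0, 0], [80, 0, -120], 0.5]
  ]
}}

```text
clock: 17.2
position: [0.751, -0.1878, 0.1891]
tool_rot: [-3.142, 0.002, -0.129]
ft_force: [-0.5, 0.4, 0.2]
opening: 0.0437
grasp_force: 0.0
```

```bash
python3 jaw.py
python3 - <<'E'
from workcell import ctrl
import cv2,numpy as np
a=ctrl.camera("scene")["color"][240:380,220:370,::-1]; b=ctrl.camera("wrist")["color"][150:480,:,::-1]
cv2.imwrite("pics/end.png",np.vstack([cv2.resize(a,None,fx=4,fy=4,interpolation=cv2.INTER_CUBIC)]))
cv2.imwrite("pics/endw.png",b)
E
```

```text
t 17.2 pos [ 0.751  -0.1878  0.1891] rpy [-1.80e+02  1.20e-01 -7.37e+00] F [-0.5   0.42  0.18] open 0.0437 grip 0.0
turn [-0.    0.12  0.13] shift [-46.7  -1.7 123.2]
scene [0.632  0.6321 0.6324 0.6338 0.6354 0.6357 0.6361 0.6375 0.6376 0.6384
 0.6396 0.6396 0.6403 0.6407 0.6409 0.6432 0.646 ]
wrist []
```

View pics/end.png

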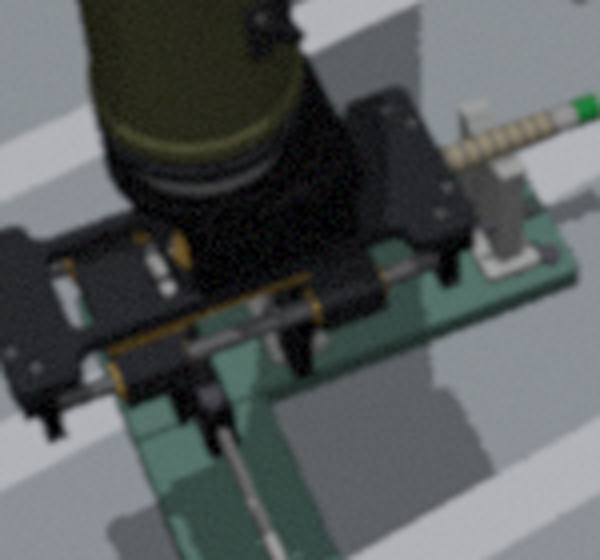

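The arm hides the caliper here, so I'll move it clear and look once more.

Call:
{"method": "carry_out", "body": {
  "rows": [
    [[0, 0, 0], [0, 0, -40], 0.5],
    [[0, 0, 0], [-15, -20, -80], 0.5],
    [[0, 0, 0], [-292, -304, -110], 0.5],
    [[0, 0, 0], [-292, -304, -110], 0.5],
    [[0, 0, 0], [-292, -304, -110], 0.5],
    [[0, 0, 0], [-292, -304, -110], 0.5],
    [[0, 0, 0], [-292, -304, -110], 0.5],
    [[0, 0, 0], [-292, -304, -110], 0.5],
    [[0, 0, 0], [-292, -304, -110], 0.5],
    [[0, 0, 0], [-292, -304, -110], 0.5],
    [[0, 0, 0], [-292, -304, -110], 0.5],
    [[0, 0, 0], [-292, -304, -110], 0.5]
  ]
}}

```text
clock: 18.4
position: [0.4972, 0.155, 0.2994]
tool_rot: [-3.139, 0.004, -0.124]
ft_force: [0.4, -0.1, -0.3]
opening: 0.0436
grasp_force: 0.0
```

```bash
python3 jaw.py
python3 - <<'E'
from h import *
from workcell import ctrl
c=ctrl.camera("scene"); cv2.imwrite("pics/end2.png",cv2.resize(c["color"][240:390,220:370,::-1],None,fx=4,fy=4,interpolation=cv2.INTER_CUBIC))
W=cloud(c); q=W[np.nan_to_num(W[...,2])>.085]
q=q[(q[:,0]>.58)&(q[:,0]<.8)&(q[:,1]<.1)&(q[:,1]>-.22)&(q[:,2]<.125)]
for x in np.arange(.59,.73,.005):
    t=q[(abs(q[:,0]-x)<.0025)&(q[:,1]<-.16)]
    if len(t)>2: print("%.3f"%x,len(t),t.min(0)[1:],t.max(0)[1:])
E
```

```text
t 18.4 pos [0.4972 0.155  0.2994] rpy [-179.83    0.21   -7.08] F [ 0.43 -0.12 -0.35] open 0.0436 grip 0.0
turn [-0.17  0.21  0.42] shift [248.  307.6 231.6]
scene [0.6088 0.6089 0.6094 0.61   0.6108 0.6118 0.6137 0.6147 0.6154 0.6158
 0.616  0.6161 0.6167 0.6169 0.6172 0.6267 0.6305 0.6308 0.6327 0.6339
 0.6348 0.6368 0.6374 0.638  0.6383 0.6384 0.6388 0.6388 0.6389 0.6389
 0.6395 0.6397 0.6407]
wrist []
0.595 5 [-0.17457462  0.08537657] [-0.16621646  0.09829753]
0.600 3 [-0.17330219  0.08500811] [-0.16885027  0.09735795]
0.605 3 [-0.1701346   0.09318887] [-0.16953203  0.10456862]
0.610 10 [-0.17075637  0.09637121] [-0.16537961  0.12012855]
0.615 13 [-0.18875607  0.09629205] [-0.16691732  0.12045801]
0.620 28 [-0.18951316  0.09256104] [-0.16020641  0.11874027]
0.625 32 [-0.1901895   0.10120755] [-0.16237726  0.11098091]
0.630 44 [-0.19105048  0.09754304] [-0.1605126  0.1170833]
0.635 14 [-0.17872687  0.08615691] [-0.16233059  0.11995092]
0.640 24 [-0.17904119  0.08547376] [-0.16514981  0.12099013]
0.645 31 [-0.18099171  0.08507   ] [-0.16462876  0.11019402]
0.650 20 [-0.1809928   0.08567721] [-0.16508595  0.09697318]
0.655 20 [-0.1822919   0.08598485] [-0.16650721  0.09645963]
0.660 20 [-0.182971    0.08661152] [-0.1676158   0.09170467]
0.665 22 [-0.18313266  0.08541561] [-0.16779359  0.09068718]
0.670 17 [-0.18341436  0.08581463] [-0.16872813  0.09137033]
0.675 18 [-0.18360871  0.08597662] [-0.1701856   0.09450914]
0.680 21 [-0.18524724  0.08650533] [-0.17031126  0.09240655]
0.685 19 [-0.18586275  0.08565617] [-0.17071519  0.09104789]
0.690 15 [-0.18703145  0.08653177] [-0.17097089  0.09378184]
0.695 20 [-0.18776304  0.08691767] [-0.17326704  0.09588456]
0.700 22 [-0.18779131  0.08626949] [-0.17292437  0.09424386]
0.705 22 [-0.18771652  0.08524761] [-0.17361412  0.09038787]
0.710 3 [-0.18202211  0.08670563] [-0.17770133  0.0883598 ]
```

View pics/end2.png

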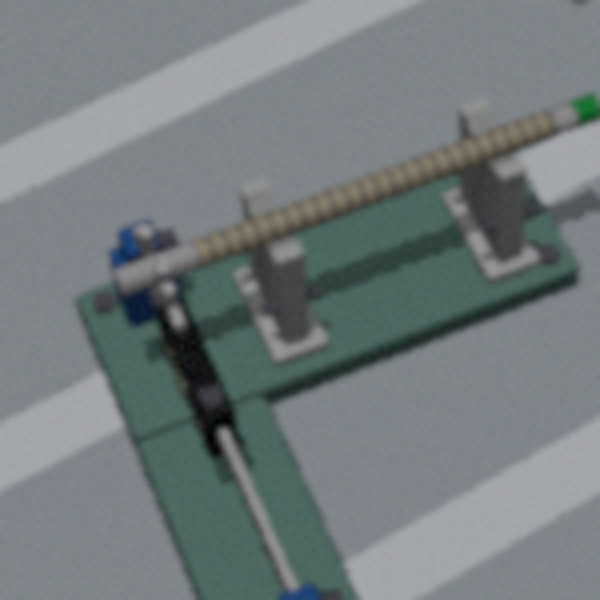

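The picture shows the bar in both rests with its green tail at (585,108). The moving jaw at (165,290) is closed against the shank, and its position (x about 0.633 m against the fixed face at 0.619 m) matches a 14 mm gap.

```bash
python3 -c "
from workcell import ctrl
print(ctrl.hand_in())"
```

```text
the job is handed in; nothing more can be done
None
```

The job is handed in at about 18 s of the 61 s limit: the bar lies in both vee rests with the jaws at about mid-shank, the moving jaw was pushed until about 4 N was felt and left closed, and the other things were left alone.

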